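# Make up the keeping kit and the opening kit

### The arm

A 7-joint arm with a two-finger parallel gripper is mounted at the origin on the work surface; the furniture and walls round the work are solid. World frame = base frame: x ahead of the robot, y to its left, z up, the work surface at z = 0. Lengths are in m, angles in rad, forces in N, time in s.
With the tool pointing down it reaches from about 0.425 to 0.875 m from the base axis. Payload 4.7 kg.
Tool frame: the origin (TCP) lies midway between the tips of the shut fingers; the grasp point (between the pads) lies 19 mm behind it; z points along the fingers, y is the line along which they close (so a half turn about z gives the same grasp; the last joint's range is limited). The gripper opens to 87 mm and grips with 3 to 60 N. Pads are 19 mm wide; open, the fingers measure 117 mm over their backs; the gripper's body (75 mm by 190 mm) begins 51 mm behind the grasp point.
Start: joints at [-1.27, 0.321, -0.07, 1.45, 0.023, 1.371, -0.057], TCP at [0.184, 0.623, 0.223] pointing down, gripper open.
Joint ranges: [-2.86, 2.86], [-0.3, 2.09], [-1.38, 1.24], [0.06, 2.45], [-1.56, 4.7], [0.09, 2.05], [-2.69, 2.69]. Speed limits (rad/s): [2.57, 2.57, 3.14, 3.14, 3.14, 3.14, 3.14].

### API

Orientations are given as a rotation vector (axis times angle).
In Python, from bench import ctrl gives the robot as it stands. The module is installed in compiled form; this text tells all that it offers.
- The arm moves only by the shell command python3 -m handwheel 'ROWS' [FORCE]. ROWS is JSON, a list of rows, each a list of 7 numbers: the finger opening in m, from 0 to 0.087, then the shift along the tool's x, y, z in m, then the turn, a rotation vector about the tool's x, y, z in degrees. A call has 1 to 12 rows; each row shifts and turns the commanded pose from where the row before left it, along the tool's axes as they then stand; what a row does not reach is not made up. A row lasts 1/8 s, in which the tool goes at most 62.5 mm and 10.7 degrees, less where a joint would pass 70% of its speed; a pose out of reach is approached as far as the arm can. A call is refused whole if a number of a shift passes 0.0625 or a number of a turn 10.7, either way. A call with a gripper value outside its range is refused whole. The fingers move at their own pace and stop on an object; FORCE is the grip in N (left out, the last holds). Time passes only in rows, so rows that do not move let the fingers close. It gives the time, the measured TCP pose, the force, the opening and the grip force at its end, in the units of the state.
- ctrl.get_state(): the state, without advancing time (a new reading comes with each control period).
- ctrl.get_image(name): name is "side" or "top" or "wrist"; returns (picture, depth): 420x560x3 uint8, blue, green, red; 420x560 float32, m along the optical axis (not along the pixel's ray), 0 where there is no reading.
- ctrl.camera_info(name): a dict with "intrinsics" (3x3 intrinsics, pixels), "R" (3x3) and "t" (3): a world point X has camera coordinates R X + t. Camera axes: x right, y down, z forward; pixel columns grow to the right and rows downward; lengths in m; the calibration is good to about 2 mm. A picture is of the moment at which its call begins: read the wrist's pose just before it. camera_info takes no time and is no camera call; for the wrist camera it gives the pose at the moment of the call.
- ctrl.close_job(): hands the job in; it is judged then, once.
The state is a dict: "time": time; "joint_positions": joint angles; "qd": joint speeds; "joint_torque": joint torques, N m; "position": TCP position; "tool_rot": TCP orientation; "ft_force": force on the tool from outside, world axes, zero at the start; "torque": the same for the moment, N m; "grip_width": opening from 0.0 (shut) to 1.0 (fully open); "grip_force": force on a finger pad.
Only numpy, scipy, OpenCV 4.12 (cv2) and the standard library are available. Lean on these libraries where they do the work, as an engineer would, in place of code of your own. Each camera call takes 0.05 s, during which the arm holds its last target. There are 200 camera calls.

### The job

Make up two kits for tonight's tasting from the stock on the table: the keeping kit, with the vacuum pump, the bottle stopper and the seal tin, in the dark wooden tray with the blue lining, and the opening kit, with the winged corkscrew and the matchbox, in the pale wooden tray with the grey lining. Stand or lay each thing the same way up as it is now, down flat in the recess cut to its shape. Leave the tasting glass standing where it is.

Things in the scene. Friction and masses are not known exactly. Their poses are not given: they have to be found in the camera images.
- dark_tray: Flat dark wooden tray, blue lining, 150 (x) by 200 (y) by 24 mm high, fixed. Origin: centre of its underside, z up. Three recesses, 8 mm deep, black floors 16 mm above the origin; centres (x, y) in mm: seal tin (0, 34), rectangle 76 along x by 102 along y; pump (32, -56), round, 58 across; stopper (-38, -56), round, 44 across. About 7 mm to spare all round each thing.
- pale_tray: Flat pale wooden tray, grey lining, 98 (x) by 214 (y) by 24 mm high, fixed. Origin: centre of its underside, z up. Two recesses, 8 mm deep, black floors 16 mm above the origin; centres (x, y) in mm: corkscrew (0, 43), rectangle 54 along x by 98 along y; matchbox (0, -57), rectangle 52 along x by 70 along y. About 7 mm to spare all round each thing.
- vacuum_pump: White hand pump with a black grip on top (fixed, does not pull out), standing upright, 44 mm across the foot, 99 mm high, 0.09 kg. The black grip is round, 39 mm across, 71 to 99 mm above the foot; the body under it is 36 mm across. Origin: centre of its underside, z up. Its turn does not matter.
- stopper: Small bottle stopper standing on its round cap (29 mm across) with the cork end up, narrowing a little upward, 37 mm high, 0.045 kg. Origin: centre of its underside, z up. Its turn does not matter.
- seal_tin: Flat cream-coloured tin box, closed (the lid does not move), lying flat, 62 (x) by 88 (y) by 21 mm high, 0.085 kg; grasp it across its 62 mm. Origin: centre of its underside, z up. It may lie either way round, its 88 mm along the recess's 102 mm.
- corkscrew: Silver winged corkscrew standing on its bell (nothing on it moves), 39 (x) by 84 (y) by 138 mm high, 0.24 kg. From 62 to 88 mm up it is a block 26 mm thick (x) by 56 mm wide (y), good to grasp across x; above that a thin shaft and a T handle 62 mm long along y, 12 mm thick, top at 138 mm. Origin: centre of its underside, z up. Either way round, its 84 mm along the recess's 98 mm.
- matchbox: Yellow and brown matchbox, closed (nothing slides), lying flat, 37 (x) by 56 (y) by 17 mm high, 0.03 kg; grasp it across its 37 mm. Origin: centre of its underside, z up. It may lie either way round, its 56 mm along the recess's 70 mm.
- tasting_glass: Clear stemmed tasting glass standing on its foot, 65 mm across, 155 mm high, empty and loose; a bystander to be left alone. Origin: centre of its underside, z up.

How it is judged:
At the end, for the whole second after the job is handed in: Every thing is at rest, upright within 0.1 rad, in its own recess of its own tray: within 10 mm of the recess's centre along each tray axis, its underside within 4 mm of the recess floor. The tasting glass stands within 20 mm of where it was (x of seal_tin in the frame of dark_tray between -0.01 and 0.01 m and y of seal_tin in the frame of dark_tray between 0.024 and 0.044 m and z of seal_tin in the frame of dark_tray between 0.012 and 0.02 m and angle between each of seal_tin, vacuum_pump, stopper, corkscrew, matchbox, tasting_glass's own z axis and vertical below 0.1 rad and linear speed of each of seal_tin, vacuum_pump, stopper, corkscrew, matchbox below 0.02 m/s and x of vacuum_pump in the frame of dark_tray between 0.022 and 0.042 m and y of vacuum_pump in the frame of dark_tray between -0.066 and -0.046 m and z of vacuum_pump in the frame of dark_tray between 0.012 and 0.02 m and x of stopper in the frame of dark_tray between -0.048 and -0.028 m and y of stopper in the frame of dark_tray between -0.066 and -0.046 m and z of stopper in the frame of dark_tray between 0.012 and 0.02 m and x of corkscrew in the frame of pale_tray between -0.01 and 0.01 m and y of corkscrew in the frame of pale_tray between 0.033 and 0.053 m and z of corkscrew in the frame of pale_tray between 0.012 and 0.02 m and x of matchbox in the frame of pale_tray between -0.01 and 0.01 m and y of matchbox in the frame of pale_tray between -0.067 and -0.047 m and z of matchbox in the frame of pale_tray between 0.012 and 0.02 m and distance of tasting_glass from where it was at the start of the episode below 0.02 m); the robot touches nothing.
It fails at once if the tasting glass is shifted by more than 20 mm or tipped (distance of tasting_glass from where it was at the start of the episode above 0.02 m or angle between tasting_glass's own z axis and vertical above 0.25 rad).
It also fails if it takes over 133 s, if anything falls off the work surface, if the arm or the gripper's body presses on something with over 40 N, if the wrist force passes 120 N, or if a joint passes its speed limit or range.

## Working session

There is one attempt and no reset: what is moved stays moved. The work goes in short steps, Python scripts to look and compute and a shell command to move; the robot and the scene stay as the last step left them, time stands still between calls to the robot, and variables do not carry over. Pictures are saved under pics/ and viewed, at most 17 in all, crops included, and the job is handed in when it is done.

```bash
mkdir -p pics; cat > h.py <<'E'
import numpy as np, cv2
from bench import ctrl
from scipy.spatial.transform import Rotation as Ro
def snap(n,f):
    im,d=ctrl.get_image(n); cv2.imwrite(f'pics/{f}.png',im); np.savez(f'pics/{f}.npz',d=d,**{k:np.array(v) for k,v in ctrl.camera_info(n).items()}); return im,d
def load(f):
    return np.load(f'pics/{f}.npz')
def pt(f,u,v,z=None):
    c=load(f);K,R,t=c['intrinsics'],c['R'],c['t']
    r=np.linalg.solve(K,[u,v,1.])
    if z is None: return R.T@(r*c['d'][int(v),int(u)]-t)
    o=-R.T@t; w=R.T@r; return o+w*(z-o[2])/w[2]
E
python3 - <<'E'
from h import *
for n in ['top','side']: snap(n,n+'0')
s=ctrl.get_state(); print(s); print(ctrl.camera_info('top'))
E
```

```text
{'time': 0.1, 'joint_positions': array([-1.26990386,  0.32177238, -0.07007654,  1.45151037,  0.02263049,
        1.37079987, -0.05690964]), 'qd': array([-1.12459340e-03, -3.66723934e-03,  6.51041391e-05, -2.52258047e-03,
       -3.59595747e-04, -8.64776940e-04, -7.27867718e-04]), 'joint_torque': array([ 2.33518758e-04, -4.92571092e+01, -4.05312767e-01, -3.13397813e+01,
       -6.40337658e-02,  3.96081386e-02,  7.08537050e-05]), 'position': array([0.18379695, 0.62297666, 0.22157697]), 'tool_rot': array([-4.48908579e-01, -3.10923126e+00,  2.66898365e-03]), 'ft_force': array([-0.45102477, -0.45635461,  0.55950452]), 'torque': array([0.00074542, 0.00332124, 0.02546155]), 'grip_force': 0.0, 'grip_width': 1.0015368542587861}
{'intrinsics': array([[441.00701263,   0.        , 282.65643507],
       [  0.        , 441.00701263, 213.30618909],
       [  0.        ,   0.        ,   1.        ]]), 'R': array([[ 0.22862953, -0.97350141, -0.00485217],
       [-0.95290245, -0.22276607, -0.20579651],
       [ 0.1992623 ,  0.05167481, -0.97858278]]), 't': array([-0.14702081,  0.52109466,  1.1668101 ])}
```

View pics/top0.png

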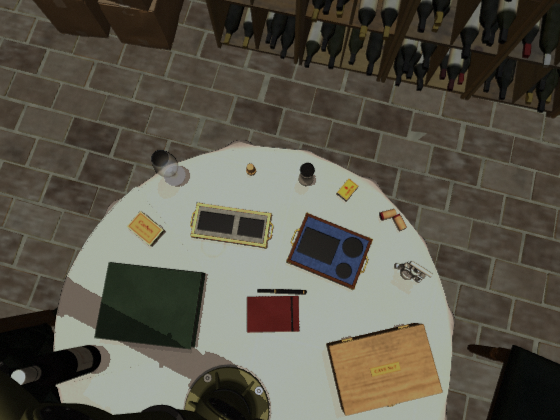

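View pics/side0.png

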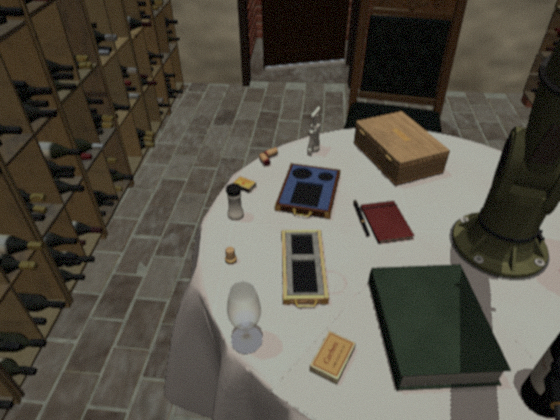

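The top view shows glass ~(170,170), seal tin (147,229), pale tray (232,226), stopper (251,170), pump (307,173), matchbox (347,189), dark tray (330,250) and corkscrew (410,271). I'll enlarge.

```bash
python3 - <<'E'
from h import *
im=cv2.imread('pics/top0.png')
def crop(x,y,w,h,s): return cv2.resize(cv2.convertScaleAbs(im[y:y+h,x:x+w],alpha=1.0),None,fx=s,fy=s,interpolation=cv2.INTER_CUBIC)
cv2.imwrite('pics/c1.png',crop(120,140,160,120,5))
cv2.imwrite('pics/c2.png',crop(280,150,160,120,5)) 
E
```

```text
(no output)
```

View pics/c1.png

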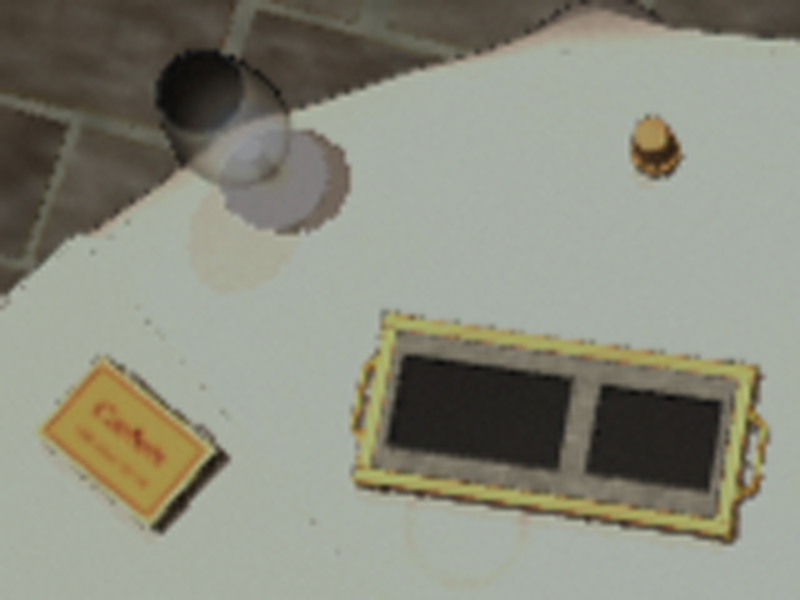

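View pics/c2.png

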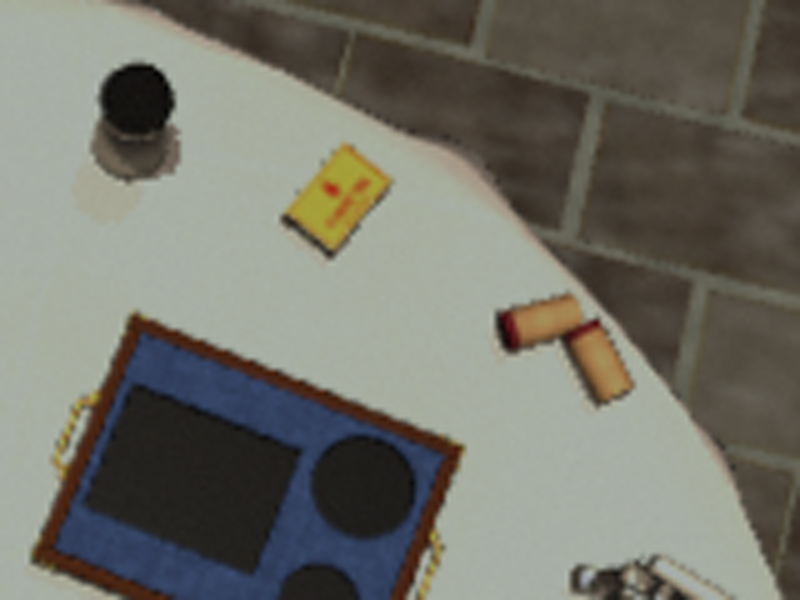

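The crops show pale tray with the corkscrew recess at the left, dark tray with the tin recess at the left and pump circle upper right (crop 362,487). Next, positions and corkscrew crop.

```bash
cat > m.py <<'E'
from h import *
def xyz(f):
    c=load(f);K,R,t,d=c['intrinsics'],c['R'],c['t'],c['d']
    v,u=np.mgrid[:420,:560]; p=np.stack([u,v,np.ones_like(u)],-1)@np.linalg.inv(K).T*d[...,None]
    return (p-t)@R, d
def rect(c,crop,z): 
    q=np.array([pt('top0',x/5+crop[0]-.4,y/5+crop[1]-.4,z)[:2] for x,y in c])
    r=cv2.minAreaRect(q.astype(np.float32)*1000); print('center',q.mean(0).round(4),'rect',np.round(r[0],1),np.round(r[1],1),round(r[2],1)); return q
E
python3 - <<'E'
from m import *
a=(120,140);b=(280,150)
print('pale');q=rect([(387,315),(760,368),(735,540),(352,487)],a,.024); print('y axis deg',np.degrees(np.arctan2(*(q[0]+q[3]-q[1]-q[2])[::-1])))
print('palerec');rect([(403,353),(575,376),(562,470),(388,446)],a,.016);rect([(602,384),(722,402),(712,491),(586,472)],a,.016)
print('tin');rect([(103,358),(213,450),(155,528),(40,432)],a,.021)
print('match');rect([(347,145),(392,182),(332,248),(285,213)],b,.017)
P,d=xyz('top0')
for n,(x,y,w,h),z0,z1 in [('tin',(120,200,55,55),.012,.03),('match',(330,172,35,35),.01,.03),('pale',(185,195,95,60),.019,.03),('dark',(280,208,100,85),.019,.03),('stopper',(240,158,25,25),.025,.05),('pumptop',(295,158,25,25),.09,.11),('pump',(295,158,25,30),.02,.11),('cork',(388,250,50,40),.015,.16),('corkT',(388,250,50,40),.12,.16),('corkblock',(388,250,50,40),.06,.092)]:
    p=P[y:y+h,x:x+w].reshape(-1,3); p=p[(p[:,2]>z0)&(p[:,2]<z1)&(np.hypot(p[:,0],p[:,1])<1.2)]
    if len(p)<3: print(n,len(p));continue
    r=cv2.minAreaRect(p[:,:2].astype(np.float32)*1000); print(n,len(p),'mean',p.mean(0).round(4),'z',np.percentile(p[:,2],[5,50,95]).round(4),'rect',np.round(r[0],1),np.round(r[1],1),round(r[2],1))
print('pump top',pt('top0',280+138/5-.4,150+98/5-.4,.099),'stop top',pt('top0',120+652/5-.4,140+132/5-.4,.037))
print('glass foot',pt('top0',120+287/5,140+182/5,.003), 'base cal',pt('top0',120+5,200,.0))
im=cv2.imread('pics/top0.png'); cv2.imwrite('pics/c3.png',cv2.resize(im[200:300,280:440],None,fx=5,fy=5,interpolation=2))
E
```

```text
pale
center [0.4812 0.1111] rect [481.5 111.5] [100.4 217.5] 5.3
y axis deg 95.08798159118994
palerec
center [0.4813 0.1569] rect [481.3 156.8] [ 54.6 101. ] 5.4
center [0.4893 0.057 ] rect [489.3  56.4] [51.4 72.2] 4.5
tin
center [0.4179 0.3466] rect [417.7 345.9] [88.8 54. ] 64.6
match
center [ 0.6607 -0.1878] rect [ 660.3 -187.6] [33.7 55.5] 60.9
tin 668 mean [0.4171 0.3461 0.0228] z [0.018 0.023 0.027] rect [418.  347.2] [89.8 60.8] 64.7
match 249 mean [ 0.66   -0.1867  0.0187] z [0.0143 0.0187 0.0224] rect [ 660.5 -186.9] [37.1 57.4] 63.4
pale 1753 mean [0.4813 0.1113 0.0244] z [0.0195 0.0247 0.0288] rect [482.1 113.2] [ 99.3 219.5] 4.8
dark 2665 mean [ 0.4723 -0.1742  0.0245] z [0.0197 0.0247 0.0287] rect [ 475.1 -172.8] [205.3 151.7] 80.7
stopper 51 mean [0.6535 0.0988 0.0371] z [0.027  0.0382 0.0437] rect [654.1  98.7] [21.2 17.9] 10.5
pumptop 158 mean [ 0.6657 -0.0626  0.098 ] z [0.0918 0.0979 0.103 ] rect [666.6 -63.2] [36.  39.1] 19.1
pump 243 mean [ 0.6618 -0.0629  0.081 ] z [0.023  0.096  0.1023] rect [666.5 -63. ] [36.  39.6] 19.1
cork 390 mean [ 0.4632 -0.3937  0.0858] z [0.0179 0.0841 0.1396] rect [ 461.1 -395.6] [80.4 28.6] 63.1
corkT 121 mean [ 0.4642 -0.3977  0.1365] z [0.1297 0.1371 0.1406] rect [ 464.2 -397.7] [61.2 12.7] 69.4
corkblock 150 mean [ 0.4624 -0.3941  0.0818] z [0.0712 0.0827 0.0903] rect [ 463.3 -396.8] [59.7 23.7] 63.1
pump top [ 0.66622505 -0.06361882  0.099     ] stop top [0.65816006 0.09973097 0.037     ]
glass foot [0.58875384 0.30520856 0.003     ] base cal [0.48579672 0.4353562  0.        ]
```

View pics/c3.png

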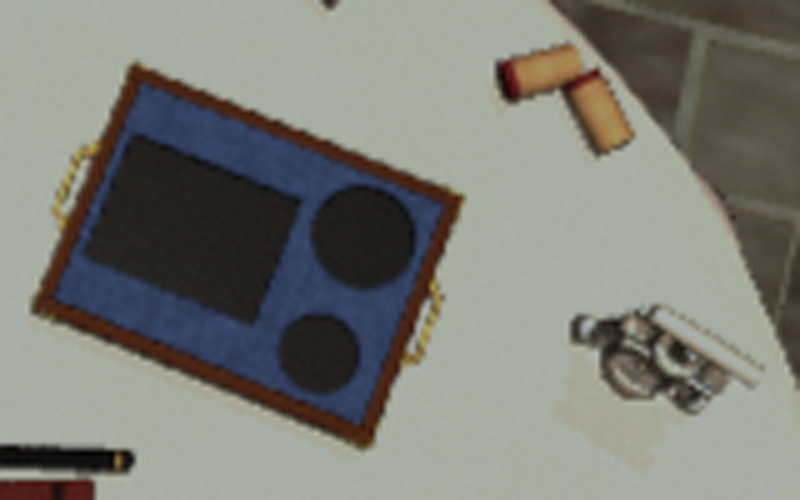

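The enlarged crop shows dark tray corners (135,65),(462,198),(370,445),(38,308), recess centres pump (364,237), stopper (319,353), and the corkscrew's T handle from (655,310) to (765,375).

```bash
cat > go.py <<'E'
import sys
from m import *
def plan(x,y,z,ang):
    "turn first, then shift in the turned axes; ang = closing direction, deg from world x"
    s=ctrl.get_state(); R=Ro.from_rotvec(s['tool_rot']).as_matrix(); p=np.array(s['position'])
    yaw=np.degrees(np.arctan2(R[1,1],R[0,1])); t=-((ang-yaw+90)%180-90)  # tool z is down
    R2=R@Ro.from_rotvec([0,0,np.radians(t)]).as_matrix(); d=R2.T@(np.array([x,y,z])-p)
    w=np.array(s['joint_positions'])
    print('t',round(s['time'],2),'p',p.round(4),'yaw',round(yaw,1),'tilt',round(np.degrees(np.arccos(-R[2,2])),2),'TURN z',round(t,1),'SHIFT',(d*1000).round(1),'unturned',(R.T@(np.array([x,y,z])-p)*1000).round(1),'q',w.round(2),'grip',round(s['grip_width']*87,1),round(s['grip_force'],1))
if __name__=='__main__': plan(*map(float,sys.argv[1:5]))
E
python3 - <<'E'
from m import *
b=(280,200)
q=rect([(135,65),(462,198),(370,445),(38,308)],b,.024)
for c in [q]:
    y=(c[0]+c[3]-c[1]-c[2]);x=(c[0]+c[1]-c[2]-c[3]);print('dark yax',np.degrees(np.arctan2(y[1],y[0])),'xax',np.degrees(np.arctan2(x[1],x[0])))
rect([(133,137),(301,201),(253,325),(86,260)],b,.016)
print(pt('top0',280+364/5-.4,200+237/5-.4,.016),pt('top0',280+319/5-.4,200+353/5-.4,.016))
def tr(c,yd,px,py):
    a=np.radians(yd-90); return np.round([c[0]+np.cos(a)*px-np.sin(a)*py,c[1]+np.sin(a)*px+np.cos(a)*py],1)
for yd in (77,79,80.7): print(yd,[tr(q.mean(0)*1000,yd,*r) for r in [(0,34),(32,-56),(-38,-56)]])
for yd in (95.1,): print('pale',[tr((481.3,111.2),yd,*r) for r in [(0,43),(0,-57)]])
q=rect([(103,358),(213,450),(155,528),(40,432)],(120,140),.021);e=q[0]-q[1];f=q[3]-q[2];print('tin long',np.degrees(np.arctan2(e[1],e[0])),np.degrees(np.arctan2(f[1],f[0])))
q=rect([(347,145),(392,182),(332,248),(285,213)],(280,150),.017);e=q[0]-q[3];f=q[1]-q[2];print('match long',np.degrees(np.arctan2(e[1],e[0])),np.degrees(np.arctan2(f[1],f[0])))
E
python3 go.py 0.418 0.347 0.15 154.7
```

```text
center [ 0.475  -0.1744] rect [ 475.3 -174.1] [197.9 148.4] 80.8
dark yax 80.6299408518544 xax -8.883185883658625
center [ 0.4809 -0.1409] rect [ 480.8 -141.2] [101.2  75.3] 81.9
[ 0.49905525 -0.23508483  0.016     ] [ 0.42977029 -0.22352576  0.016     ]
77 [array([ 482.7, -141.2]), array([ 493.6, -236.1]), array([ 425.4, -220.4])]
79 [array([ 481.5, -141. ]), array([ 495.8, -235.4]), array([ 427. , -222.1])]
80.7 [array([ 480.5, -140.8]), array([ 497.6, -234.8]), array([ 428.5, -223.5])]
pale [array([477.5, 154. ]), array([486.4,  54.4])]
center [0.4179 0.3466] rect [417.7 345.9] [88.8 54. ] 64.6
tin long 64.23618747652357 64.61350007573176
center [ 0.6607 -0.1878] rect [ 660.3 -187.6] [33.7 55.5] 60.9
match long -29.052372618159588 -29.196693593205744
t 0.1 p [0.1838 0.623  0.2216] yaw 73.6 tilt 0.1 TURN z -81.1 SHIFT [ 149.3 -329.7   72. ] unturned [-302.7 -198.3   72. ] q [-1.27  0.32 -0.07  1.45  0.02  1.37 -0.06] grip 87.1 0.0
```

```bash
python3 -m handwheel '[[0.087,0,0,0,0,0,9.9],[0.087,0,0,0,0,0,9.9],[0.087,0,0,0,0,0,9.9],[0.087,0,0,0,0,0,9.9],[0.087,0,0,0,0,0,9.9],[0.087,0,0,0,0,0,9.9],[0.087,0,0,0,0,0,9.9],[0.087,0,0,0,0,0,9.9],[0.087,0,0,0,0,0,9.9],[0.087,0,0,0,0,0,9.9]]' 20
python3 -m handwheel '[[0.087,-0.015,0.033,0,0,0,0],[0.087,-0.015,0.033,0,0,0,0],[0.087,-0.015,0.033,0,0,0,0],[0.087,-0.015,0.033,0,0,0,0],[0.087,-0.015,0.033,0,0,0,0],[0.087,-0.015,0.033,0,0,0,0],[0.087,-0.015,0.033,0,0,0,0],[0.087,-0.015,0.033,0,0,0,0],[0.087,-0.015,0.033,0,0,0,0],[0.087,-0.015,0.033,0,0,0,0],[0.087,0,0,0,0,0,0]]'
python3 - <<'E'
from h import *
snap('wrist','w1')
E
python3 go.py 0.418 0.3468 0.15 154.7
```

```text
time: 1.35
position: [0.1838, 0.6231, 0.2219]
tool_rot: [2.66, 1.67, -0.001]
ft_force: [0.2, 0.1, -0.5]
grip_width: 1.001
grip_force: 0.0
time: 2.72
position: [0.4198, 0.3429, 0.2224]
tool_rot: [2.66, 1.669, -0.0]
ft_force: [-0.3, 0.1, 0.5]
grip_width: 1.0
grip_force: 0.0
t 2.77 p [0.4182 0.345  0.2223] yaw -25.6 tilt 0.02 TURN z -0.3 SHIFT [ 1.5 -0.9 72.3] unturned [ 1.5 -0.9 72.3] q [-1.09  0.09  0.38  1.73 -0.03  1.33 -1.15] grip 87.2 0.0
```

View pics/w1.png

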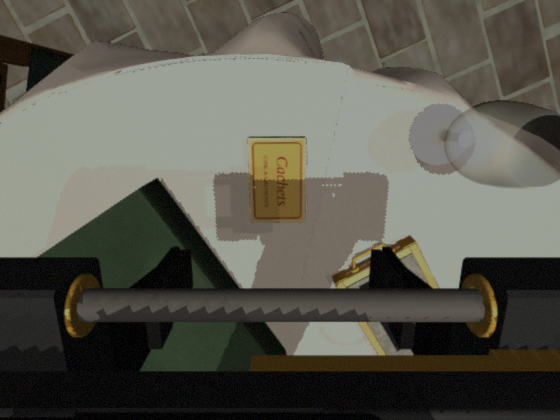

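The wrist view shows the tin centred at (278,180), aligned to the fingers. I'll measure it here by depth.

```bash
cat >> m.py <<'E'
def blob(f,x,y,w,h,z0,z1):
    P,d=xyz(f); p=P[y:y+h,x:x+w].reshape(-1,3); dd=d[y:y+h,x:x+w].ravel()
    p=p[(p[:,2]>z0)&(p[:,2]<z1)&(dd>.05)]; r=cv2.minAreaRect(p[:,:2].astype(np.float32)*1000)
    print(f,len(p),'mean',p.mean(0).round(4),'rect',np.round(r[0],1),np.round(r[1],1),round(r[2],1))
E
python3 - <<'E'
from m import *
blob('w1',235,125,85,110,.012,.03)
print(np.mean([pt('w1',u,v,.021) for u,v in [(249,140),(306,140),(306,221),(251,222)]],0))
E
```

```text
w1 4893 mean [0.4169 0.352  0.0223] rect [416.2 349.9] [88.4 61.2] 64.8
[0.41631279 0.34858048 0.021     ]
```

```bash
python3 -m handwheel '[[0.087,0.003,-0.003,0.04,0,0,0],[0.087,0,0,0.04,0,0,0],[0.087,0,0,0.04,0,0,0],[0.087,0,0,0.04,0,0,0],[0.087,0,0,0.03,0,0,0],[0.087,0,0,0.015,0,0,0],[0.087,0,0,0.006,0,0,0],[0.087,0,0,0,0,0,0]]' 20
python3 -m handwheel '[[0.05,0,0,0,0,0,0],[0.05,0,0,0,0,0,0],[0.05,0,0,0,0,0,0],[0.05,0,0,0,0,0,0],[0.05,0,0,0,0,0,0]]' 25; python3 go.py 0.4807 -0.141 0.15 -9.2
```

```text
time: 3.78
position: [0.4163, 0.3509, 0.0121]
tool_rot: [-2.655, -1.678, -0.001]
ft_force: [0.4, -0.2, 0.2]
grip_width: 1.002
grip_force: 0.0
time: 4.4
position: [0.4165, 0.3504, 0.0119]
tool_rot: [-2.656, -1.678, -0.001]
ft_force: [-0.1, 0.5, 2.4]
grip_width: 0.673
grip_force: 25.0
t 4.4 p [0.4165 0.3504 0.0119] yaw -25.4 tilt 0.04 TURN z -16.2 SHIFT [-474.7  142.1 -138.2] unturned [-416.1  269.1 -138.2] q [-1.06  0.31  0.36  1.94 -0.14  0.91 -1.08] grip 58.6 25.0
```

```bash
python3 -m handwheel '[[0.05,0,0,-0.02,0,0,0],[0.05,0,0,-0.04,0,0,0],[0.05,0,0,-0.04,0,0,-5.4],[0.05,0,0,0,0,0,-5.4],[0.05,0,0,0,0,0,-5.4],[0.05,0,0,0,0,0,0]]'
python3 -m handwheel '[[0.05,-0.02,0.006,0,0,0,0],[0.05,-0.04,0.012,0,0,0,0],[0.05,-0.045,0.0135,0,0,0,0],[0.05,-0.045,0.0135,0,0,0,0],[0.05,-0.045,0.0135,0,0,0,0],[0.05,-0.045,0.0135,0,0,0,0],[0.05,-0.045,0.0135,0,0,0,0],[0.05,-0.045,0.0135,0,0,0,0],[0.05,-0.045,0.0135,0,0,0,0],[0.05,-0.045,0.0135,0,0,0,0],[0.05,-0.035,0.010,0,0,0,0],[0.05,-0.02,0.006,0,0,0,0]]'
python3 -m handwheel '[[0.05,0,0,0,0,0,0],[0.05,0,0,0,0,0,0]]'
python3 go.py 0.4807 -0.141 0.030 -9.2; python3 - <<'E'
from h import *
snap('wrist','w2')
E
```

```text
time: 5.15
position: [0.4157, 0.3501, 0.1113]
tool_rot: [-2.394, -2.034, 0.001]
ft_force: [0.3, -0.7, -0.6]
grip_width: 0.668
grip_force: 25.0
time: 6.65
position: [0.4786, -0.1449, 0.1114]
tool_rot: [-2.398, -2.029, 0.001]
ft_force: [0.7, 0.1, -1.2]
grip_width: 0.666
grip_force: 25.0
time: 6.9
position: [0.4794, -0.1407, 0.1112]
tool_rot: [-2.392, -2.034, -0.0]
ft_force: [-1.2, 0.5, 0.0]
grip_width: 0.666
grip_force: 25.0
t 6.9 p [ 0.4794 -0.1407  0.1112] yaw -9.3 tilt 0.08 TURN z -0.1 SHIFT [-0.2  1.5 81.2] unturned [-0.2  1.5 81.2] q [-0.54  0.1   0.82  1.98 -0.09  1.09  0.16] grip 57.9 25.0
```

View pics/w2.png

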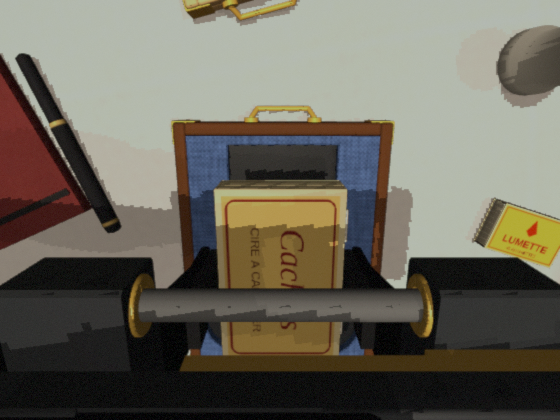

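The tin is square to the tray; tin far edge spans (216,190)-(347,190), recess far rim (229,145)-(337,145).

```bash
python3 - <<'E'
from h import *
R=Ro.from_rotvec(ctrl.get_state()['tool_rot']).as_matrix();p=ctrl.get_state()['position']
f=lambda u,v,z:((R.T@(pt('w2',u,v,z)-p))*1000).round(1)
print('tin far',f(216,190,.1203),f(347,190,.1203),'rec far top',f(229,145,.024),f(337,145,.024),'tray outer',f(175,122,.024),f(391,122,.024))
E
```

```text
tin far [ 41.4 -28.6  -9. ] [41.4 28.7 -9. ] rec far top [ 51.4 -35.7  87.3] [51.4 38.4 87.3] tray outer [ 66.8 -71.6  87.4] [66.8 74.2 87.3]
```

```bash
python3 -m handwheel '[[0.05,0.003,0.0014,0.02,0,0,0],[0.05,0,0,0.03,0,0,0],[0.05,0,0,0.018,0,0,0],[0.05,0,0,0.008,0,0,0],[0.05,0,0,0.005,0,0,0],[0.05,0,0,0,0,0,0]]'; python3 go.py 0.4807 -0.141 0.028 -9.2
```

```text
time: 7.7
position: [0.4822, -0.1387, 0.0308]
tool_rot: [2.393, 2.035, 0.001]
ft_force: [0.4, -0.8, -0.6]
grip_width: 0.671
grip_force: 25.0
t 7.7 p [ 0.4822 -0.1387  0.0308] yaw -9.2 tilt 0.03 TURN z -0.0 SHIFT [-2.6 -1.1  2.8] unturned [-2.6 -1.1  2.8] q [-0.48  0.25  0.79  2.04 -0.22  0.93  0.26] grip 58.4 25.0
```

```bash
python3 -m handwheel '[[0.05,0,0,0.0025,0,0,0],[0.05,0,0,0,0,0,0],[0.08,0,0,0,0,0,0],[0.08,0,0,0,0,0,0],[0.08,0,0,0,0,0,0],[0.08,0,0,-0.01,0,0,0],[0.08,0,0,-0.03,0,0,0],[0.08,0,0,-0.04,0,0,-8.9],[0.08,0,0,-0.04,0,0,-8.9],[0.08,0,0,0,0,0,-8.9],[0.08,0,0,0,0,0,-8.9]]'
python3 -m handwheel '[[0.08,0,0,0,0,0,-8.9],[0.08,0,0,0,0,0,-8.9],[0.08,0,0,0,0,0,-8.9],[0.08,0,0,0,0,0,-8.9],[0.08,0,0,0,0,0,0]]'; python3 go.py 0.660 -0.1873 0.15 62; python3 - <<'E'
from h import *
snap('top','top1')
E
```

```text
time: 9.07
position: [0.4825, -0.1388, 0.1495]
tool_rot: [1.649, 2.672, 0.003]
ft_force: [-0.3, -0.6, -0.1]
grip_width: 0.92
grip_force: 0.0
time: 9.7
position: [0.482, -0.1388, 0.1486]
tool_rot: [0.764, 3.047, 0.0]
ft_force: [-0.6, -0.0, -0.1]
grip_width: 0.92
grip_force: 0.0
t 9.7 p [ 0.482  -0.1388  0.1486] yaw 61.9 tilt 0.05 TURN z -0.1 SHIFT [-179.9   40.7   -1.2] unturned [-179.8   41.2   -1.2] q [-0.5   0.05  0.76  1.93 -0.04  1.17  1.35] grip 80.0 0.0
```

The pump crowds the gripper body at the matchbox, so I'll do the stopper and pump first.

```bash
python3 - <<'E'
from m import *
blob('top1',285,205,60,70,.03,.05)
E
python3 go.py 0.62 0.085 0.15 62
```

```text
top1 0 mean [nan nan nan] rect [0. 0.] [0. 0.] 0.0
t 9.75 p [ 0.482  -0.1388  0.1486] yaw 61.8 tilt 0.04 TURN z -0.2 SHIFT [-16.8 262.4  -1.3] unturned [-15.8 262.4  -1.3] q [-0.5   0.05  0.76  1.93 -0.04  1.17  1.35] grip 79.8 0.0m.py:12: RuntimeWarning: Mean of empty slice.
  print(f,len(p),'mean',p.mean(0).round(4),'rect',np.round(r[0],1),np.round(r[1],1),round(r[2],1))
  ret = um.true_divide(
```

```bash
python3 -m handwheel '[[0.08,-0.002,0.02,0,0,0,0],[0.08,-0.002,0.04,0,0,0,0],[0.08,-0.002,0.045,0,0,0,0],[0.08,-0.002,0.045,0,0,0,0],[0.08,-0.002,0.045,0,0,0,0],[0.08,-0.002,0.04,0,0,0,0],[0.08,-0.002,0.027,0,0,0,0],[0.08,0,0,0,0,0,0],[0.08,0,0,0,0,0,0]]'; python3 - <<'E'
from h import *
im,d=snap('wrist','w3')
E
python3 go.py 0.656 0.099 0.011 62
```

```text
time: 10.88
position: [0.6171, 0.086, 0.1477]
tool_rot: [-0.762, -3.047, 0.001]
ft_force: [-0.0, -0.3, 0.7]
grip_width: 0.917
grip_force: 0.0
t 10.93 p [0.6171 0.0853 0.1479] yaw 61.9 tilt 0.04 TURN z -0.1 SHIFT [-28.   30.5 136.9] unturned [-27.9  30.5 136.9] q [-0.67  0.35  0.6   1.64 -0.21  1.22  1.06] grip 80.0 0.0
```

View pics/w3.png

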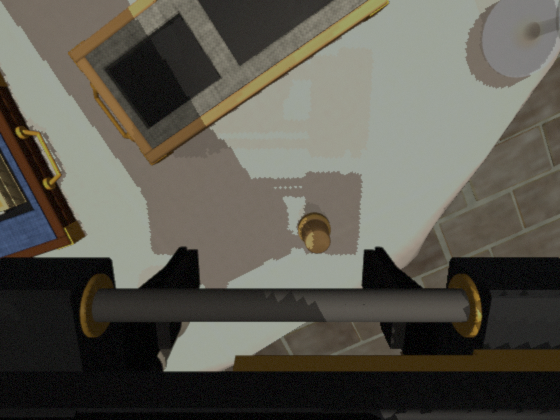

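The stopper's cork top is at (318,240), its cap at about (313,225).

```bash
python3 - <<'E'
from m import *
print(pt('w3',318,240,.037),pt('w3',313,224,.008)); blob('w3',300,215,35,40,.03,.045); blob('w3',295,205,40,50,.005,.045)
E
python3 go.py 0.656 0.100 0.012 62
```

```text
[0.65555094 0.0999762  0.037     ] [0.65112817 0.10049953 0.008     ]
w3 580 mean [0.6543 0.0995 0.0376] rect [655.2  99.3] [20.9 20.8] 63.4
w3 1034 mean [0.6515 0.1001 0.0277] rect [653.6 100.1] [28.7 24.4] 66.4
t 10.93 p [0.6171 0.0853 0.1479] yaw 61.9 tilt 0.04 TURN z -0.1 SHIFT [-27.5  31.4 135.9] unturned [-27.5  31.4 135.9] q [-0.67  0.35  0.6   1.64 -0.21  1.22  1.06] grip 80.0 0.0
```

```bash
python3 -m handwheel '[[0.08,-0.013,0.015,0.02,0,0,0],[0.08,-0.0135,0.016,0.03,0,0,0],[0.08,0,0,0.04,0,0,0],[0.08,0,0,0.025,0,0,0],[0.08,0,0,0.013,0,0,0],[0.08,0,0,0.006,0,0,0],[0.08,0,0,0,0,0,0],[0,0,0,0,0,0,0],[0,0,0,0,0,0,0],[0,0,0,0,0,0,0],[0,0,0,0,0,0,0],[0,0,0,0,0,0,0]]' 15
python3 -m handwheel '[[0,0,0,0,0,0,0],[0,0,0,0,0,0,0],[0,0,0,0,0,0,0],[0,0,0,0,0,0,0]]'
python3 go.py 0.4293 -0.2235 0.1 62
```

```text
time: 12.42
position: [0.6554, 0.101, 0.0141]
tool_rot: [0.761, 3.048, 0.0]
ft_force: [1.1, 1.0, 0.2]
grip_width: 0.436
grip_force: 0.0
time: 12.92
position: [0.6553, 0.101, 0.014]
tool_rot: [-0.761, -3.048, -0.0]
ft_force: [0.4, 0.7, 0.2]
grip_width: 0.279
grip_force: 14.9
t 12.93 p [0.6553 0.101  0.014 ] yaw 62.0 tilt 0.01 TURN z -0.0 SHIFT [  47.2 -392.7  -86. ] unturned [  47.  -392.7  -86. ] q [-0.6   0.56  0.54  1.64 -0.33  1.03  1.12] grip 24.3 14.9
```

```bash
python3 -m handwheel '[[0,0,0,-0.03,0,0,0],[0,0,0,-0.056,0,0,0],[0,0.002,-0.02,0,0,0,0],[0,0.0055,-0.045,0,0,0,0],[0,0.0055,-0.045,0,0,0,0],[0,0.0055,-0.045,0,0,0,0],[0,0.0055,-0.045,0,0,0,0],[0,0.0055,-0.045,0,0,0,0],[0,0.0055,-0.045,0,0,0,0],[0,0.0055,-0.045,0,0,0,0],[0,0.0045,-0.038,0,0,0,0],[0,0.002,-0.02,0,0,0,0]]'
python3 -m handwheel '[[0,0,0,0,0,0,0],[0,0,0,0,0,0,0]]'; python3 - <<'E'
from h import *
im,d=snap('wrist','w4')
E
python3 go.py 0.4293 -0.2235 0.030 62
```

```text
time: 14.42
position: [0.4273, -0.2253, 0.0996]
tool_rot: [-0.765, -3.046, -0.001]
ft_force: [0.6, 0.6, -0.2]
grip_width: 0.285
grip_force: 14.9
time: 14.68
position: [0.4301, -0.2224, 0.0999]
tool_rot: [0.758, 3.049, 0.001]
ft_force: [0.7, 0.7, -0.4]
grip_width: 0.283
grip_force: 14.9
t 14.72 p [ 0.4302 -0.2223  0.0999] yaw 62.1 tilt 0.01 TURN z 0.1 SHIFT [ 0.2 -1.5 69.9] unturned [ 0.2 -1.5 69.9] q [-0.36  0.07  0.82  2.03 -0.06  1.07  1.57] grip 24.6 14.9
```

View pics/w4.png

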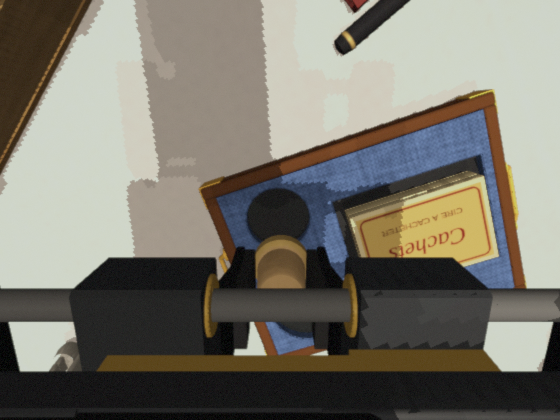

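The stopper recess shows left 246, right 311, top 188, so centre about (278,219); the tin sits in its recess.

```bash
python3 - <<'E'
from m import *
print([pt('w4',278,219+k,.022).round(4) for k in (0,2)]); blob('w4',320,165,190,110,.032,.045)
E
```

```text
[array([ 0.4289, -0.2227,  0.022 ]), array([ 0.4302, -0.2234,  0.022 ])]
w4 9137 mean [ 0.4747 -0.1337  0.0384] rect [ 480.6 -140. ] [88.3 60. ] 80.4
```

```bash
python3 -m handwheel '[[0,0,-0.001,0.02,0,0,0],[0,0,0,0.025,0,0,0],[0,0,0,0.014,0,0,0],[0,0,0,0.007,0,0,0],[0,0,0,0.003,0,0,0],[0,0,0,0,0,0,0],[0.045,0,0,0,0,0,0],[0.045,0,0,0,0,0,0],[0.045,0,0,0,0,0,0],[0.045,0,0,-0.01,0,0,0],[0.045,0,0,-0.03,0,0,0],[0.045,0,0,-0.03,0,0,0]]'
python3 -m handwheel '[[0.06,0,0,-0.04,0,0,0],[0.087,0,0,-0.04,0,0,0],[0.087,0,0,0,0,0,0]]'
python3 go.py 0.666 -0.063 0.17 62;python3 - <<'E'
from m import *
snap('wrist','w5')
blob('w5',150,100,200,150,.045,.065)
E
```

```text
time: 16.23
position: [0.4286, -0.2249, 0.1023]
tool_rot: [0.761, 3.048, -0.0]
ft_force: [-0.2, -0.1, -0.2]
grip_width: 0.518
grip_force: 0.0
time: 16.6
position: [0.4309, -0.2258, 0.1847]
tool_rot: [0.759, 3.041, 0.002]
ft_force: [-0.0, -0.2, -0.2]
grip_width: 0.774
grip_force: 0.0
t 16.6 p [ 0.4309 -0.2258  0.1847] yaw 62.0 tilt 0.42 TURN z -0.0 SHIFT [-131.1  254.1   16.3] unturned [-130.9  254.2   16.3] q [-0.4  -0.05  0.82  1.93  0.03  1.24  1.49] grip 67.3 0.0
w5 520 mean [ 0.428  -0.223   0.0517] rect [ 428.6 -223.2] [20.5 20.9] 10.2
```

```bash
python3 -m handwheel '[[0.087,-0.0187,0.0363,0,0,0,0],[0.087,-0.0187,0.0363,0,0,0,0],[0.087,-0.0187,0.0363,0,0,0,0],[0.087,-0.0187,0.0363,0,0,0,0],[0.087,-0.0187,0.0363,0,0,0,0],[0.087,-0.0187,0.0363,0,0,0,0],[0.087,-0.0187,0.0363,0,0,0,0],[0.087,0,0,0,0,0,0],[0.087,0,0,0,0,0,0]]'
python3 - <<'E'
from m import *
snap('wrist','w6')
blob('w6',120,60,320,190,.09,.11)
blob('w6',20,60,520,190,.01,.023)
E
python3 go.py 0.666 -0.063 0.067 62
```

```text
time: 17.77
position: [0.6625, -0.0629, 0.1796]
tool_rot: [-0.762, -3.045, 0.003]
ft_force: [-0.4, -0.7, 0.1]
grip_width: 0.995
grip_force: 0.0
w6 2263 mean [ 0.6658 -0.0623  0.0982] rect [667.2 -62.9] [38.8 38.8] 1.4
w6 4664 mean [ 0.5599 -0.173   0.0176] rect [ 585.  -146.3] [265.6 171.7] 62.7
t 17.82 p [ 0.6624 -0.0634  0.1802] yaw 61.9 tilt 0.12 TURN z -0.1 SHIFT [ -3.1   2.3 113.2] unturned [ -3.1   2.3 113.2] q [-0.46  0.44  0.7   1.49 -0.28  1.32  1.34] grip 86.9 0.0
```

View pics/w6.png

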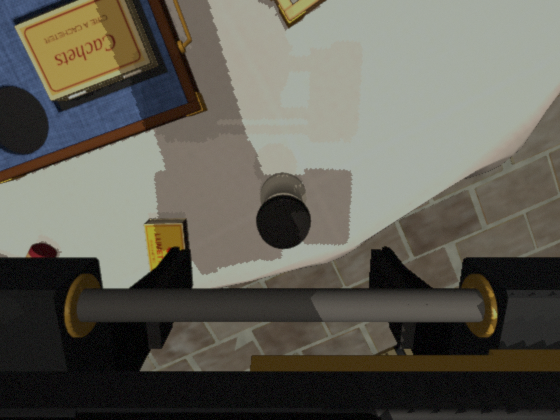

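The pump's black grip is centred at (284,221), consistent with (0.667,-0.063).

```bash
python3 -m handwheel '[[0.087,-0.0035,0.0025,0.02,0,0,0],[0.087,0,0,0.035,0,0,0],[0.087,0,0,0.03,0,0,0],[0.087,0,0,0.017,0,0,0],[0.087,0,0,0.008,0,0,0],[0.087,0,0,0,0,0,0],[0.02,0,0,0,0,0,0],[0.02,0,0,0,0,0,0],[0.02,0,0,0,0,0,0],[0.02,0,0,0,0,0,0],[0.02,0,0,0,0,0,0],[0.02,0,0,0,0,0,0]]' 20
python3 -m handwheel '[[0.02,0,0,0,0,0,0],[0.02,0,0,-0.02,0,0,0],[0.02,0,0,-0.05,0,0,0],[0.02,0,0,0,0,0,0]]'
python3 go.py 0.4985 -0.235 0.15 62
```

```text
time: 19.32
position: [0.6679, -0.0615, 0.0711]
tool_rot: [-0.761, -3.048, 0.0]
ft_force: [-0.2, -0.7, -0.4]
grip_width: 0.433
grip_force: 20.0
time: 19.82
position: [0.6712, -0.0623, 0.1472]
tool_rot: [0.759, 3.039, 0.003]
ft_force: [-0.2, 0.0, -0.9]
grip_width: 0.433
grip_force: 20.0
t 19.82 p [ 0.6712 -0.0623  0.1472] yaw 62.0 tilt 0.55 TURN z -0.0 SHIFT [  71.4 -233.6   -4.4] unturned [  71.2 -233.6   -4.4] q [-0.45  0.47  0.68  1.51 -0.31  1.26  1.35] grip 37.6 20.0
```

```bash
python3 -m handwheel '[[0.02,0.006,-0.02,0,0,0,0],[0.02,0.011,-0.038,0,0,0,0],[0.02,0.011,-0.038,0,0,0,0],[0.02,0.011,-0.038,0,0,0,0],[0.02,0.011,-0.038,0,0,0,0],[0.02,0.011,-0.038,0,0,0,0],[0.02,0.007,-0.023,0,0,0,0],[0.02,0,0,0,0,0,0],[0.02,0,0,0,0,0,0],[0.02,0,0,0,0,0,0]]'
python3 go.py 0.4985 -0.235 0.087 62
python3 - <<'E'
from h import *
im,d=snap('wrist','w7')
E
```

```text
time: 21.08
position: [0.4994, -0.2336, 0.1408]
tool_rot: [-0.757, -3.049, -0.0]
ft_force: [0.4, 0.1, -1.4]
grip_width: 0.433
grip_force: 20.0
t 21.07 p [ 0.4994 -0.2336  0.1408] yaw 62.1 tilt 0.01 TURN z 0.1 SHIFT [ 0.1 -1.6 53.8] unturned [ 0.2 -1.6 53.8] q [-0.33  0.21  0.81  1.83 -0.16  1.17  1.62] grip 37.7 20.0
```

View pics/w7.png

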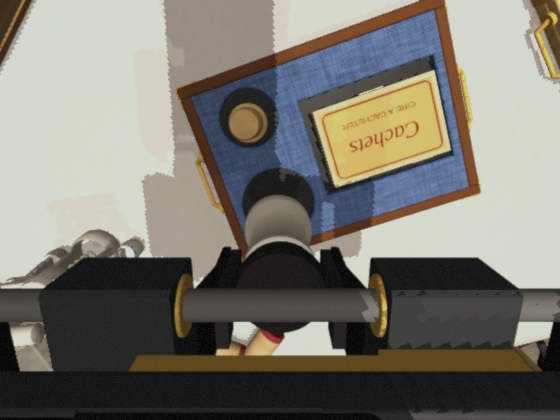

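The pump recess spans 243–315 horizontally with top edge at 168 (centre ~(279,203)); stopper and tin sit well.

```bash
python3 - <<'E'
from m import *
print([pt('w7',279,203+k,.022).round(4) for k in (0,2)])
E
python3 -m handwheel '[[0.02,0,-0.0015,0.02,0,0,0],[0.02,0,0,0.016,0,0,0],[0.02,0,0,0.008,0,0,0],[0.02,0,0,0,0,0,0],[0.02,0,0,0,0,0,0]]'; python3 go.py 0.4985 -0.235 0.087 62
```

```text
[array([ 0.4975, -0.2334,  0.022 ]), array([ 0.499 , -0.2342,  0.022 ])]
time: 21.75
position: [0.4981, -0.2366, 0.0975]
tool_rot: [0.761, 3.047, -0.0]
ft_force: [-0.5, 0.1, -1.1]
grip_width: 0.432
grip_force: 20.0
t 21.75 p [ 0.4981 -0.2366  0.0975] yaw 62.0 tilt 0.05 TURN z -0.0 SHIFT [ 0.4  1.6 10.5] unturned [ 0.4  1.6 10.5] q [-0.3   0.26  0.8   1.87 -0.21  1.09  1.66] grip 37.6 20.0
```

```bash
python3 -m handwheel '[[0.02,0,0.0013,0.007,0,0,0],[0.02,0,0,0.003,0,0,0],[0.02,0,0,0,0,0,0],[0.075,0,0,0,0,0,0],[0.075,0,0,0,0,0,0],[0.075,0,0,0,0,0,0],[0.075,0,0,-0.01,0,0,0],[0.075,0,0,-0.04,0,0,0],[0.075,0,0,-0.035,0,0,0],[0.075,0,0,0,0,0,0]]'
python3 go.py 0.6603 -0.1872 0.16 62
python3 - <<'E'
from m import *
snap('wrist','w8'); blob('w8',150,20,260,230,.105,.125)
E
```

```text
time: 23.0
position: [0.5003, -0.2363, 0.1756]
tool_rot: [0.759, 3.042, 0.001]
ft_force: [0.2, -0.1, -0.4]
grip_width: 0.862
grip_force: 0.0
t 23.0 p [ 0.5003 -0.2363  0.1756] yaw 62.0 tilt 0.38 TURN z -0.0 SHIFT [-118.1  118.5   16.6] unturned [-118.   118.5   16.6] q [-0.34  0.17  0.82  1.79 -0.14  1.23  1.6 ] grip 75.0 0.0
w8 2599 mean [ 0.4954 -0.2348  0.1119] rect [ 496.7 -235.6] [38.4 37.9] 62.4
```

```bash
python3 -m handwheel '[[0.075,-0.0236,0.0237,0,0,0,0],[0.075,-0.0236,0.0237,0,0,0,0],[0.075,-0.0236,0.0237,0,0,0,0],[0.075,-0.0236,0.0237,0,0,0,0],[0.075,-0.0236,0.0237,0,0,0,0],[0.075,0,0,0,0,0,0],[0.075,0,0,0,0,0,0]]'
python3 - <<'E'
from m import *
snap('wrist','w9')
blob('w9',180,130,200,120,.009,.025)
E
python3 go.py 0.6603 -0.1872 0.011 62
```

```text
time: 23.92
position: [0.6569, -0.1868, 0.171]
tool_rot: [-0.762, -3.045, 0.002]
ft_force: [-1.4, -0.3, -0.6]
grip_width: 0.859
grip_force: 0.0
w9 2483 mean [ 0.6593 -0.187   0.0187] rect [ 660.4 -187.6] [36.9 56.1] 63.4
t 23.98 p [ 0.6568 -0.1871  0.1715] yaw 61.9 tilt 0.1 TURN z -0.1 SHIFT [ -3.4   1.8 160.5] unturned [ -3.4   1.8 160.5] q [-0.29  0.5   0.74  1.45 -0.34  1.33  1.55] grip 75.2 0.0
```

View pics/w9.png

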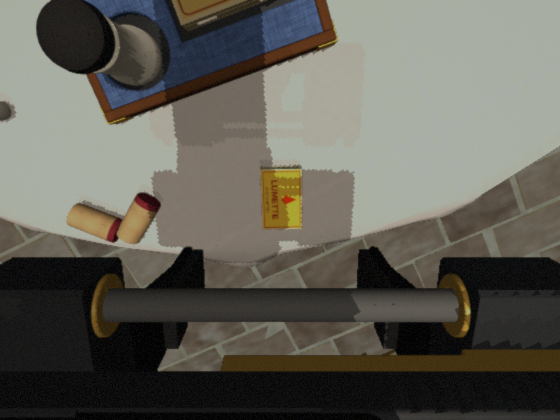

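The matchbox is at (282,198), nearly square with the fingers; nothing within finger reach.

```bash
python3 -m handwheel '[[0.075,-0.0033,0.0013,0.03,0,0,-1.4],[0.075,0,0,0.045,0,0,0],[0.075,0,0,0.045,0,0,0],[0.075,0,0,0.025,0,0,0],[0.075,0,0,0.010,0,0,0],[0.075,0,0,0.007,0,0,0],[0.075,0,0,0,0,0,0],[0.02,0,0,0,0,0,0],[0.02,0,0,0,0,0,0],[0.02,0,0,0,0,0,0],[0.02,0,0,0,0,0,0],[0.02,0,0,0,0,0,0]]' 15
python3 go.py 0.4878 0.0554 0.12 5.1
```

```text
time: 25.48
position: [0.6617, -0.1865, 0.0101]
tool_rot: [0.723, 3.057, 0.0]
ft_force: [-0.6, 0.7, 0.5]
grip_width: 0.438
grip_force: 15.0
t 25.48 p [ 0.6617 -0.1865  0.0101] yaw 63.4 tilt 0.01 TURN z 58.3 SHIFT [ 256.4 -151.7 -109.9] unturned [ 263.9  138.3 -109.9] q [-0.24  0.65  0.66  1.58 -0.44  1.07  1.64] grip 38.1 15.0
```

```bash
python3 -m handwheel '[[0.02,0,0,-0.03,0,0,0],[0.02,0,0,-0.04,0,0,9.7],[0.02,0,0,-0.04,0,0,9.7],[0.02,0,0,0,0,0,9.7],[0.02,0,0,0,0,0,9.7],[0.02,0,0,0,0,0,9.7],[0.02,0,0,0,0,0,9.8]]'
python3 -m handwheel '[[0.02,0.017,-0.01,0,0,0,0],[0.02,0.034,-0.02,0,0,0,0],[0.02,0.037,-0.022,0,0,0,0],[0.02,0.037,-0.022,0,0,0,0],[0.02,0.037,-0.022,0,0,0,0],[0.02,0.037,-0.022,0,0,0,0],[0.02,0.037,-0.022,0,0,0,0],[0.02,0.020,-0.012,0,0,0,0],[0.02,0,0,0,0,0,0],[0.02,0,0,0,0,0,0]]'
python3 - <<'E'
from m import *
snap('wrist','w10')
E
python3 go.py 0.4878 0.0554 0.026 5.1
```

```text
time: 26.35
position: [0.6616, -0.1863, 0.12]
tool_rot: [-2.127, -2.311, -0.0]
ft_force: [0.5, -0.3, -0.1]
grip_width: 0.438
grip_force: 15.0
time: 27.6
position: [0.4884, 0.0542, 0.1204]
tool_rot: [2.121, 2.316, 0.001]
ft_force: [0.1, 0.1, -0.2]
grip_width: 0.437
grip_force: 15.0
t 27.65 p [0.4884 0.0538 0.1203] yaw 5.0 tilt 0.06 TURN z -0.1 SHIFT [ 1.7 -0.5 94.3] unturned [ 1.7 -0.6 94.3] q [-1.21  0.08  1.1   1.99 -0.08  1.11  0.01] grip 37.7 15.0
```

View pics/w10.png

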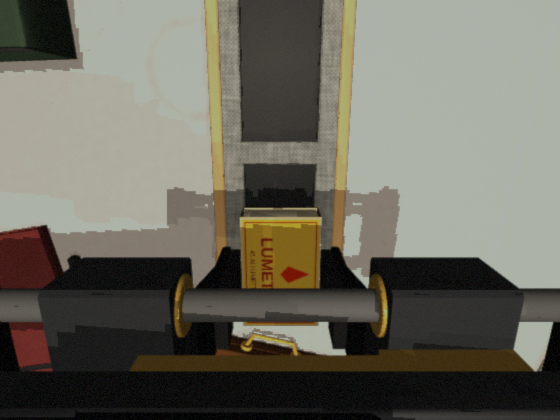

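Matchbox far top edge runs (243,213)-(320,213), recess far rim (245,165)-(315,165); aligned.

```bash
python3 - <<'E'
from h import *
s=ctrl.get_state();R=Ro.from_rotvec(s['tool_rot']).as_matrix();p=s['position']
f=lambda u,v,z:((R.T@(pt('w10',u,v,z)-p))*1000).round(1)
print('box far',f(242,218,.1273),f(321,218,.1273),f(242,324,.1273),'rec far',f(244.5,165,.024),f(315.5,165,.024),'cork rec near',f(241,141,.024),f(319,141,.024))
print(pt('w10',280,141,.024))
E
```

```text
box far [ 28.1 -17.6  -7. ] [28.1 18.2 -7. ] [-26.7 -19.2  -7. ] rec far [ 36.4 -26.1  96.3] [36.3 25.2 96.3] cork rec near [ 53.4 -28.1  96.3] [53.4 27.2 96.3]
[0.48341145 0.10689477 0.024     ]
```

```bash
python3 -m handwheel '[[0.02,0.001,-0.0006,0.03,0,0,0],[0.02,0,0,0.035,0,0,0],[0.02,0,0,0.018,0,0,0],[0.02,0,0,0.007,0,0,0],[0.02,0,0,0.003,0,0,0],[0.02,0,0,0,0,0,0],[0.02,0,0,0,0,0,0]]'
python3 go.py 0.4878 0.0554 0.026 5.1
```

```text
time: 28.52
position: [0.4876, 0.0562, 0.0278]
tool_rot: [2.121, 2.317, 0.002]
ft_force: [-0.4, 0.4, -1.0]
grip_width: 0.436
grip_force: 15.0
t 28.52 p [0.4876 0.0562 0.0278] yaw 5.1 tilt 0.09 TURN z -0.0 SHIFT [-0.8  0.1  1.8] unturned [-0.8  0.1  1.8] q [-1.09  0.29  1.03  2.08 -0.31  0.94  0.2 ] grip 38.0 15.0
```

```bash
python3 -m handwheel '[[0.02,0,0,0.0012,0,0,0],[0.02,0,0,0,0,0,0],[0.06,0,0,0,0,0,0],[0.06,0,0,0,0,0,0],[0.06,0,0,0,0,0,0],[0.06,0,0,-0.01,0,0,0],[0.087,0,0,-0.04,0,0,0],[0.087,0,0,-0.05,0,0,0],[0.087,0,0,-0.05,0,0,8.6],[0.087,0,0,-0.05,0,0,8.6],[0.087,0,0,0,0,0,8.6],[0.087,0,0,0,0,0,0]]'
python3 go.py 0.464 -0.3977 0.22 -20.6
python3 - <<'E'
from m import *
snap('wrist','w11'); blob('w11',150,100,250,170,.028,.042)
E
```

```text
time: 30.02
position: [0.4872, 0.0558, 0.2265]
tool_rot: [-2.583, -1.786, -0.002]
ft_force: [-0.0, -0.3, -0.4]
grip_width: 0.996
grip_force: 0.0
t 30.02 p [0.4872 0.0558 0.2265] yaw -20.7 tilt 0.1 TURN z -0.1 SHIFT [-432.6  137.9    5.8] unturned [-432.5  138.4    5.8] q [-1.31 -0.12  1.09  1.86  0.11  1.34 -0.61] grip 86.7 0.0
w11 2014 mean [0.4864 0.0577 0.0336] rect [486.2  57.1] [37.1 56.2] 5.2
```

```bash
python3 -m handwheel '[[0.087,-0.03,0.009,0,0,0,0],[0.087,-0.044,0.013,0,0,0,0],[0.087,-0.044,0.013,0,0,0,0],[0.087,-0.044,0.013,0,0,0,0],[0.087,-0.044,0.013,0,0,0,0],[0.087,-0.044,0.013,0,0,0,0],[0.087,-0.044,0.013,0,0,0,0],[0.087,-0.044,0.013,0,0,0,0],[0.087,-0.044,0.013,0,0,0,0],[0.087,-0.044,0.013,0,0,0,0],[0.087,-0.044,0.012,0,0,0,0]]'
python3 -m handwheel '[[0.087,0,0,0,0,0,0],[0.087,0,0,0,0,0,0]]'
python3 - <<'E'
from m import *
snap('wrist','w12'); blob('w12',130,20,300,230,.128,.148); blob('w12',130,20,300,230,.06,.092)
E
python3 go.py 0.464 -0.3977 0.072 -20.6
```

```text
time: 31.45
position: [0.4477, -0.4348, 0.2252]
tool_rot: [-2.584, -1.785, 0.003]
ft_force: [-0.1, 0.6, 1.0]
grip_width: 0.998
grip_force: 0.0
time: 31.7
position: [0.4485, -0.4326, 0.2254]
tool_rot: [-2.585, -1.784, 0.001]
ft_force: [-0.5, 0.7, 0.3]
grip_width: 0.999
grip_force: 0.0
w12 1401 mean [ 0.4665 -0.3964  0.1371] rect [ 465.8 -397.6] [62.1 11.5] 69.9
w12 1904 mean [ 0.3694 -0.4113  0.0804] rect [ 396.3 -406.7] [185.6  57.7] 7.8
t 31.75 p [ 0.4495 -0.4316  0.2256] yaw -20.7 tilt 0.07 TURN z -0.1 SHIFT [ 36.7   1.7 153.6] unturned [ 36.7   1.7 153.6] q [-0.12  0.44  1.13  1.55 -0.4   1.41  0.67] grip 87.0 0.0
```

View pics/w12.png

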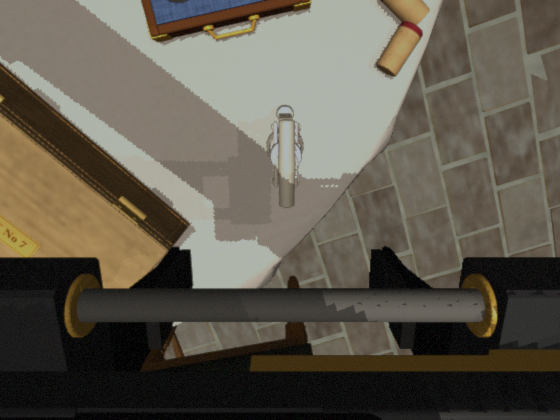

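T handle is centred at (287,162), square to the fingers; the wooden box corner at (188,228) is clear.

```bash
python3 -m handwheel '[[0.087,0.019,0.0016,0,0,0,-0.5],[0.087,0.019,0.0016,0,0,0,0],[0.087,0,0,0,0,0,0],[0.087,0,0,0.03,0,0,0],[0.087,0,0,0.04,0,0,0],[0.087,0,0,0.04,0,0,0],[0.087,0,0,0.025,0,0,0],[0.087,0,0,0.013,0,0,0],[0.087,0,0,0.006,0,0,0],[0.087,0,0,0,0,0,0]]'
python3 go.py 0.466 -0.3975 0.072 -20.1
```

```text
time: 33.0
position: [0.4662, -0.3982, 0.0724]
tool_rot: [2.576, 1.797, 0.0]
ft_force: [0.1, -0.4, 0.2]
grip_width: 1.001
grip_force: 0.0
t 33.0 p [ 0.4662 -0.3982  0.0724] yaw -20.2 tilt 0.04 TURN z -0.1 SHIFT [ 0.6 -0.4  0.4] unturned [ 0.6 -0.4  0.4] q [-0.13  0.55  1.03  1.75 -0.51  1.14  0.7 ] grip 87.1 0.0
```

```bash
python3 -m handwheel '[[0.015,0,0,0,0,0,0],[0.015,0,0,0,0,0,0],[0.015,0,0,0,0,0,0],[0.015,0,0,0,0,0,0],[0.015,0,0,0,0,0,0],[0.015,0,0,0,0,0,0],[0.015,0,0,0,0,0,0],[0.015,0,0,0,0,0,0]]' 40
python3 -m handwheel '[[0.015,0,0,-0.02,0,0,0],[0.015,0,0,-0.03,0,0,0],[0.015,0,0,-0.04,0,0,-8.4],[0.015,0,0,-0.04,0,0,-8.4],[0.015,0,0,-0.01,0,0,-8.4],[0.015,0,0,0,0,0,0],[0.015,0,0,0,0,0,0]]'
python3 go.py 0.4794 0.1554 0.2 5.1
```

```text
time: 34.0
position: [0.466, -0.3979, 0.0718]
tool_rot: [-2.577, -1.797, -0.0]
ft_force: [-0.7, -0.1, 0.7]
grip_width: 0.282
grip_force: 40.0
time: 34.88
position: [0.4656, -0.3976, 0.2114]
tool_rot: [-2.125, -2.312, -0.0]
ft_force: [-0.2, -0.2, -2.7]
grip_width: 0.283
grip_force: 40.0
t 34.88 p [ 0.4656 -0.3976  0.2114] yaw 4.8 tilt 0.06 TURN z -0.3 SHIFT [549.6  62.9  11.9] unturned [549.9  60.2  11.9] q [-0.15  0.38  1.03  1.6  -0.33  1.36  1.01] grip 24.6 40.0
```

```bash
python3 -m handwheel '[[0.015,0.02,0.002,0,0,0,0],[0.015,0.04,0.0045,0,0,0,0],[0.015,0.046,0.005,0,0,0,0],[0.015,0.046,0.005,0,0,0,0],[0.015,0.046,0.005,0,0,0,0],[0.015,0.046,0.005,0,0,0,0],[0.015,0.046,0.005,0,0,0,0],[0.015,0.046,0.005,0,0,0,0],[0.015,0.046,0.005,0,0,0,0],[0.015,0.046,0.005,0,0,0,0],[0.015,0.046,0.005,0,0,0,0],[0.015,0.04,0.005,0,0,0,0]]'
python3 -m handwheel '[[0.015,0.025,0.003,0,0,0,0],[0.015,0.011,0.001,0,0,0,0],[0.015,0,0,0.03,0,0,0],[0.015,0,0,0.03,0,0,0],[0.015,0,0,0,0,0,0],[0.015,0,0,0,0,0,0]]'
python3 go.py 0.4794 0.1554 0.088 5.1
python3 - <<'E'
from m import *
snap('wrist','w13')
E
```

```text
time: 36.38
position: [0.4769, 0.1205, 0.2108]
tool_rot: [-2.124, -2.313, 0.003]
ft_force: [1.1, 0.0, -2.0]
grip_width: 0.283
grip_force: 40.0
time: 37.12
position: [0.4794, 0.1545, 0.1529]
tool_rot: [2.125, 2.313, 0.002]
ft_force: [0.6, 0.6, -1.2]
grip_width: 0.285
grip_force: 40.0
t 37.12 p [0.4794 0.1545 0.1529] yaw 4.9 tilt 0.07 TURN z -0.2 SHIFT [ 0.9 -0.1 64.9] unturned [ 0.9 -0.1 64.9] q [-0.99  0.05  0.65  1.92 -0.03  1.18 -0.24] grip 24.8 40.0
```

View pics/w13.png

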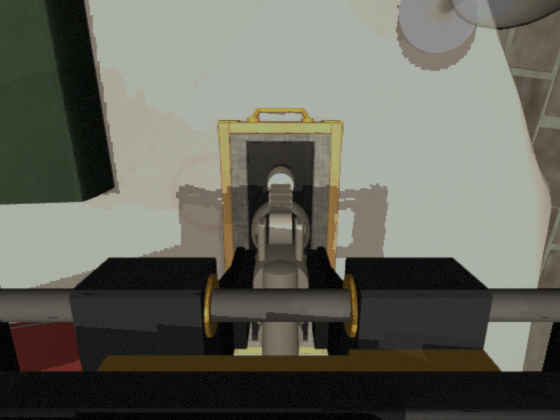

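Recess far rim spans (247,141)-(315,141), tray end at row 122; the corkscrew hangs upright and centred.

```bash
python3 - <<'E'
from h import *
s=ctrl.get_state();R=Ro.from_rotvec(s['tool_rot']).as_matrix();p=s['position']
f=lambda u,v,z:((R.T@(pt('w13',u,v,z)-p))*1000).round(1)
print('rec far',f(247,141,.024),f(315,141,.024),'tray',f(219,122,.024),f(342,122,.024))
E
```

```text
rec far [ 50.6 -26.9 129.3] [ 50.5  27.5 129.4] tray [ 65.3 -48.6 129.3] [ 65.3  48.4 129.5]
```

```bash
python3 -m handwheel '[[0.015,0.0013,0,0.02,0,0,-0.2],[0.015,0,0,0.025,0,0,0],[0.015,0,0,0.012,0,0,0],[0.015,0,0,0.005,0,0,0],[0.015,0,0,0,0,0,0],[0.015,0,0,0,0,0,0]]'
python3 go.py 0.4794 0.1567 0.088 5.1
```

```text
time: 37.92
position: [0.4791, 0.1568, 0.0907]
tool_rot: [2.119, 2.319, 0.002]
ft_force: [0.9, -1.0, -2.0]
grip_width: 0.283
grip_force: 40.0
t 37.92 p [0.4791 0.1568 0.0907] yaw 5.2 tilt 0.09 TURN z 0.1 SHIFT [-0.1  0.3  2.7] unturned [-0.1  0.3  2.7] q [-0.97  0.13  0.64  1.99 -0.09  1.05 -0.19] grip 24.6 40.0
```

```bash
python3 -m handwheel '[[0.015,0,0,0.0022,0,0,0],[0.015,0,0,0,0,0,0],[0.08,0,0,0,0,0,0],[0.08,0,0,0,0,0,0],[0.08,0,0,0,0,0,0],[0.08,0,0,0,0,0,0],[0.08,0,0,-0.01,0,0,0],[0.08,0,0,-0.04,0,0,0],[0.08,0,0,-0.05,0,0,0],[0.08,0,0,-0.05,0,0,0],[0.08,0,0,0,0,0,0]]'
python3 -m handwheel '[[0.08,-0.05,0,-0.03,0,0,0],[0.08,-0.05,0,0,0,0,0],[0.08,0,0,0,0,0,0],[0.08,0,0,0,0,0,0]]'
python3 go.py 0.4794 0.1567 0.088 5.1
python3 - <<'E'
from m import *
im,d=snap('wrist','w14'); s,_=snap('side','side2')
blob('w14',200,20,160,235,.145,.165)
cv2.imwrite('pics/fin.png',np.vstack([im[:260],cv2.resize(s[140:320,180:400],(560,458))[:340]]))
E
```

```text
time: 39.3
position: [0.4811, 0.1573, 0.2426]
tool_rot: [2.118, 2.317, 0.014]
ft_force: [-0.8, 1.0, -0.9]
grip_width: 0.915
grip_force: 0.0
time: 39.8
position: [0.4871, 0.0573, 0.2672]
tool_rot: [-2.118, -2.318, 0.0]
ft_force: [0.3, 0.4, -0.1]
grip_width: 0.919
grip_force: 0.0
t 39.8 p [0.4871 0.0573 0.2672] yaw 5.2 tilt 0.06 TURN z 0.1 SHIFT [ 99.6   1.3 179.3] unturned [ 99.6   1.5 179.3] q [-0.93 -0.08  0.73  1.79  0.05  1.42 -0.12] grip 80.0 0.0
w14 1411 mean [0.4782 0.157  0.1529] rect [478.1 156.3] [11.8 61.5] 5.6
```

View pics/fin.png

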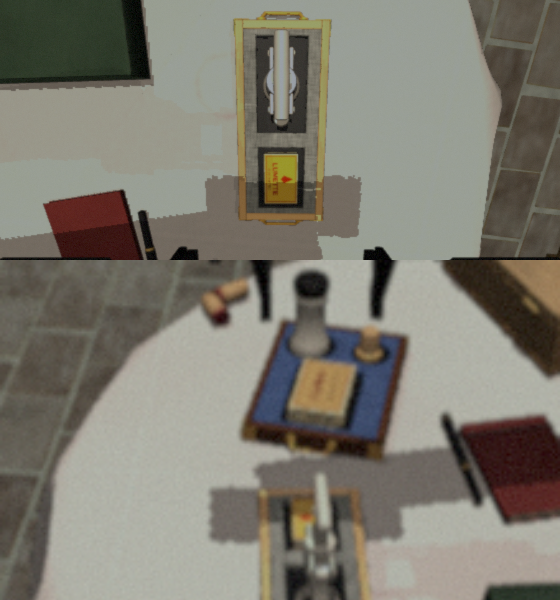

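Both kits are in: corkscrew and matchbox are inside their recesses (280,80 and 281,180), and pump, stopper and tin sit in the dark tray.

```bash
python3 -c "
from bench import ctrl
print(ctrl.close_job())"
```

```text
the job is handed in; nothing more can be done
None
```

Both kits are made up and the job was handed in at about 40 s of the 133 s; all five things measured within about 3 mm of their recess centres, and the arm never went near the glass, though I did not re-measure its position at the end.

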